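Tuck the spare tile under the caddy's sprung arm

ROBOT

A 6-joint arm with a two-finger parallel gripper is mounted at the origin on the work surface. World frame = base frame: x ahead of the robot, y to its left, z up, the work surface at z = 0. Lengths are in m, angles in rad, forces in N, time in s.
With the tool pointing down it reaches from about 0.375 to 0.975 m from the base axis. Payload 3.8 kg.
Tool frame: the origin (TCP) lies on the centre line of the jaws, within the pads' length; the fingertips stand 14 mm ahead of it and the grasp point (between the pads) lies 5 mm behind it; z points along the fingers, y is the line along which they close (so a half turn about z gives the same grasp; the last joint's range is limited). The gripper opens to 85 mm and grips with 20 to 120 N. Pads are 22 mm wide; open, the fingers measure 114 mm over their backs; the gripper's body (76 mm by 85 mm) begins 54 mm behind the grasp point. The pads swing forward as they close: fully open they stand 13 mm farther back than shut.
Start: joints at [-1.345, 0.264, 1.604, -0, 1.274, -0.037], TCP at [0.175, -0.652, 0.206] pointing down, gripper open.
Joint ranges: [-2.63, 2.63], [-0.94, 2.18], [0.31, 2.57], [-1.31, 4.45], [0, 2.66], [-2.55, 2.55]. Speed limits (rad/s): [2.57, 2.57, 3.14, 3.14, 3.14, 3.14].

INTERFACE

Orientations are given as a rotation vector (axis times angle).
In Python, from workcell import bot, eyes, spot_in gives the robot as it stands.
- The arm moves only by the tool carry_out, never from a script. Its argument "series" is text: rows parted by semicolons, each of 4 numbers parted by spaces: the shift along the world's x, y, z in m, then the turn about the world's z in degrees. In form: tx ty tz roll; .... A call has 1 to 20 rows; each row shifts and turns the commanded pose from where the row before left it; what a row does not reach is not made up. A row lasts 1/8 s, in which the tool goes at most 62.5 mm and 10.7 degrees, less where a joint would pass 70% of its speed; a pose out of reach is approached as far as the arm can. A call is refused whole if a number of a shift passes 0.0625 or a number of a turn 10.7, either way. A call with a gripper value outside its range is refused whole. "jaw" is the gripper command: -1 is shut, 1 is fully open, values between are in proportion, set as the call begins (left out, the last holds). The fingers move at their own pace and stop on an object; "grip_force" is the grip in N (left out, the last holds). Time passes only in rows, so rows that do not move let the fingers close. It gives the time, the measured TCP pose, the force, the opening and the grip force at its end, in the units of the state.
- bot.read_state(): the state, without advancing time (a new reading comes with each control period).
- eyes.read_camera(name): name is "side" or "top" or "wrist"; returns (picture, depth): 480x640x3 uint8, blue, green, red; 480x640 float32, m along the optical axis (not along the pixel's ray), 0 where there is no reading.
- eyes.get_calibration(name): a dict with "K" (3x3 intrinsics, pixels), "distortion" ([k1, k2, p1, p2, k3] as OpenCV has them; the pictures are not rectified), "position" and "rotation" of the camera in the world; the wrist camera has in their place "T_tool_cam" (4x4, takes a point from camera to tool coordinates, whose origin is the TCP and whose axes are the flange's). Camera axes: x right, y down, z forward; pixel columns grow to the right and rows downward; lengths in m; the calibration is good to about 2 mm. A picture is of the moment at which its call begins: read the wrist's pose just before it. get_calibration takes no time and is no camera call.
- bot.finish_job(): hands the job in; it is judged then, once.
Trained networks look in the newest picture that a camera, given by its name, has taken for a name from the list of things; names that differ only in an ending like _2 or _b are one class to them, and where a whole thing is asked for, a point or a joint stands for the part that bears it (a point fixed in the world has none). Each returns a list of dicts, best first, with "score" (0 to 1); they miss things now and then, are a little off and sometimes report something else, mostly with a low value. They report only what shows in the picture. A call takes as long as a camera call. They do not tell look-alikes from the thing itself.
- spot_in(camera, target): "rect" ([centre column, centre row, width, height] in pixels, round what is visible of it).
The state is a dict: "time": time; "q": joint angles; "joint_vel": joint speeds; "joint_torque": joint torques, N m; "tool_pos": TCP position; "tcp_rot": TCP orientation; "wrist_force": force on the tool from outside, world axes, zero at the start; "torque": the same for the moment, N m; "width": opening from 0.0 (shut) to 1.0 (fully open); "grip_force": force on a finger pad.
Only numpy, scipy, OpenCV 4.12 (cv2) and the standard library are available. Lean on these libraries where they do the work, as an engineer would, in place of code of your own. Each camera call takes 0.05 s, during which the arm holds its last target. There are 200 camera calls.

TASK

Put the loose full-length wall tile away on top of the pile in the caddy, glazed side up: feel for the top of the pile, work the tile's end in under the sprung hold-down arm from the open end and slide it home against the steel end stop, flat and square with the arm clamping it, then let go. Be gentle, as the glaze chips if the tile is rammed against the arm or the stop, and leave the other things on the bench where they are.

Things in the scene. Friction and masses are not known exactly. Their poses are not given: they have to be found in the camera images.
- tile: THE tile to put away: loose, white-glazed ceramic wall tile 200 x 50 x 10 mm with plain square edges, about 0.2 kg, flat on the bench, glazed side up, left or right of the caddy. Origin: centre of its underside; x along its 200 mm length (either end may lead), y across its 50 mm width, z up out of the glaze.
- holder: The tile caddy, screwed to the bench: plywood board 265 x 130 mm, upper face 18 mm above the bench. Origin: on the bench, under the centre of a tile that is fully home on the pile. Its +x runs away from the robot along the pile to the steel end stop; the -x end is open. Its y runs across the pile. Nothing stands beside the pile from caddy x = -120 to +60 mm.
- pile_end (a point): Point on the board's upper face (18 mm above the bench) below the middle of the pile's open end, caddy x = -100 mm. The pile of tiles, each 200 x 50 x 10 mm, runs from here to the end stop (within 3 mm), centred on the caddy's x axis. Its upper face lies 28 to 48 mm above this point: the height differs and is not measured, so look or feel for it. Its top tile is loose under the arm.
- stop (a point): Point on the upright face of the end stop, caddy x = +100 mm, 63 mm above the bench; the face is 68 mm wide and reaches 81 mm above the bench. A tile is home when its leading end touches it. Under the arm a tile slides at 4 to 9 N; raising the arm with its end takes 8 to 15 N. Steel cheeks flank it and carry the arm's pin: inner faces at caddy y = +-32 mm, caddy x = +62 to +134 mm, up to 100 mm above the bench.
- hinge_pin (a point): Middle of the arm's hinge pin, 90 mm above the bench. The sprung arm, 30 mm wide, slopes from it towards the open end; 105 mm along, its round nose (radius 7 mm) bears on the pile with 2 to 4 N. Beyond, a polished lip 32 mm long is bent 45 degrees up; its edge (radius 2.5) hangs 15 to 22 mm over the pile at caddy x = -14 to -18. A tile end pushed along the pile to +x against the lip lifts the arm.
- square_tile: Bystander: square wall tile 100 x 100 x 10 mm of the same glaze, on the bench on the other side of the caddy. Origin: centre of the underside.
- half_tile: Bystander: cut piece of tile 95 x 50 x 10 mm on the bench near the robot. Origin: centre of the underside.
- spacer_tub: Bystander: open black plastic tub of tile spacers, 95 x 75 x 36 mm, near the robot. Origin: centre of the underside.
- mallet: Bystander: rubber mallet lying at the left, 310 mm long, head 66 mm in diameter. Origin on the bench below the middle of it.
- trowel: Bystander: notched steel trowel lying on its blade (270 x 105 mm) at the far right, wooden handle up to 66 mm high. Origin: centre of the underside.
- pail: Bystander: white grout pail, 158 mm in diameter, 143 mm high, at the far left. Origin: centre of the underside.
There are look-alikes about, which are no part of the job. Leave any green or turquoise look-alike of the tile alone.

How it is judged:
By the outcome, as a careful person would: the job done as asked, in the order asked, and still so for the second after the job is handed in, with the robot touching nothing.
It also fails if it takes over 67 s, if anything falls off the work surface, if the arm or the gripper's body presses on something with over 40 N, if the wrist force passes 120 N, or if a joint passes its speed limit or range.

## Working session

There is one attempt and no reset: what is moved stays moved. The work goes in short steps, Python scripts to look and compute and a tool call to move; the robot and the scene stay as the last step left them, time stands still between calls to the robot, and variables do not carry over. Pictures are saved under pics/ and viewed, at most 10 in all, crops included, and the job is handed in when it is done.

Besides the shell and the picture viewer there is one more tool, called after "Emit:" by a JSON object that holds its "method" and its "body", one argument or row to a line. carry_out: Moves the arm, as the interface text tells. Its arguments: {"type":"object","properties":{"series":{"type":"string"},"jaw":{"type":"number"},"grip_force":{"type":"number"}},"required":["series"]}

```bash
mkdir -p pics; ls; cat > h.py <<'E'
import numpy as np, cv2, json
from workcell import bot, eyes, spot_in
from scipy.spatial.transform import Rotation as R
def cam(name):
    s=bot.read_state(); im,d=eyes.read_camera(name); c=eyes.get_calibration(name)
    K=np.array(c["K"]);D=np.array(c["distortion"],float)
    if "T_tool_cam" in c:
        T=np.eye(4);T[:3,:3]=R.from_rotvec(s["tcp_rot"]).as_matrix();T[:3,3]=s["tool_pos"];T=T@np.array(c["T_tool_cam"])
    else:
        T=np.eye(4);r=np.array(c["rotation"]);T[:3,:3]=r if r.shape==(3,3) else R.from_rotvec(r).as_matrix();T[:3,3]=c["position"]
    np.savez(f"{name}.npz",im=im,d=d,K=K,D=D,T=T)
    return im,d,K,D,T
def load(name):
    z=np.load(f"{name}.npz");return [z[k] for k in("im","d","K","D","T")]
def world(px,C,z=None):
    im,d,K,D,T=C;px=np.array(px,float).reshape(-1,2)
    n=cv2.undistortPoints(px[:,None],K,D)[:,0];ray=np.c_[n,np.ones(len(n))]
    if z is None:
        dd=np.array([np.median(w[w>0]) if (w:=d[int(v)-1:int(v)+2,int(u)-1:int(u)+2]).any() else np.nan for u,v in px]);return (ray*dd[:,None])@T[:3,:3].T+T[:3,3]
    r=ray@T[:3,:3].T;return T[:3,3]+r*((z-T[2,3])/r[:,2])[:,None]
def cloud(C):
    im,d,K,D,T=C;v,u=np.mgrid[0:480,0:640];px=np.c_[u.ravel(),v.ravel()].astype(np.float32)
    n=cv2.undistortPoints(px[:,None],K,D)[:,0];p=np.c_[n,np.ones(len(n))]*d.ravel()[:,None]
    P=p@T[:3,:3].T+T[:3,3];P[d.ravel()==0]=np.nan;return P.reshape(480,640,3)
E
python3 - <<'E'
from h import *
for n in("top","side"):
    C=cam(n);cv2.imwrite(f"pics/{n}0.png",C[0]);print(n,C[4].round(3).tolist(),C[2].round(0).tolist())
    for t in("tile","holder","square_tile","half_tile","hinge_pin"):
        print(t,[(np.round(x["rect"],0).tolist(),round(x["score"],2)) for x in spot_in(n,t)][:4])
print(bot.read_state())
E
```

```text
pics
top [[-0.025, -0.998, 0.052, 0.439], [-1.0, 0.026, 0.018, 0.058], [-0.019, -0.051, -0.999, 1.171], [0.0, 0.0, 0.0, 1.0]] [[457.0, 0.0, 322.0], [0.0, 457.0, 245.0], [0.0, 0.0, 1.0]]
tile [([211.0, 353.0, 55.0, 76.0], 0.95), ([250.0, 253.0, 32.0, 82.0], 0.94), ([450.0, 328.0, 79.0, 49.0], 0.82)]
holder [([375.0, 194.0, 66.0, 111.0], 0.82)]
square_tile [([446.0, 243.0, 50.0, 53.0], 0.82)]
half_tile [([380.0, 286.0, 27.0, 41.0], 0.77)]
hinge_pin [([377.0, 193.0, 65.0, 109.0], 0.77)]
side [[-0.957, -0.217, 0.192, 0.233], [-0.289, 0.691, -0.663, 0.866], [0.011, -0.69, -0.724, 0.989], [0.0, 0.0, 0.0, 1.0]] [[542.0, 0.0, 324.0], [0.0, 542.0, 240.0], [0.0, 0.0, 1.0]]
tile [([391.0, 418.0, 103.0, 52.0], 0.95), ([424.0, 207.0, 39.0, 52.0], 0.95), ([286.0, 338.0, 92.0, 50.0], 0.57)]
holder [([276.0, 213.0, 110.0, 79.0], 0.9)]
square_tile [([343.0, 187.0, 45.0, 33.0], 0.8)]
half_tile [([364.0, 241.0, 40.0, 34.0], 0.93)]
hinge_pin [([275.0, 212.0, 115.0, 82.0], 0.61)]
{'time': 0.6, 'q': array([-1.34489489e+00,  2.63884280e-01,  1.60396100e+00, -1.76789445e-06,
        1.27371415e+00, -3.68924499e-02]), 'joint_vel': array([-5.29771308e-05, -4.06567895e-04, -3.90655622e-04,  8.00389482e-04,
        9.06771917e-06,  9.24919898e-04]), 'joint_torque': array([-4.40426093e-04, -5.14641416e+01, -3.67456448e+01, -2.74992890e-04,
        1.26700204e-03, -6.90429090e-06]), 'tool_pos': array([ 0.1753562 , -0.65183603,  0.20561142]), 'tcp_rot': array([3.11447855e+00, 4.11605319e-01, 2.28111598e-06]), 'wrist_force': array([-0.28445875, -0.56378681,  0.12761324]), 'torque': array([-0.00049369,  0.03382821,  0.05650355]), 'grip_force': 0.0, 'width': 0.9986645119264993}
```

View pics/top0.png

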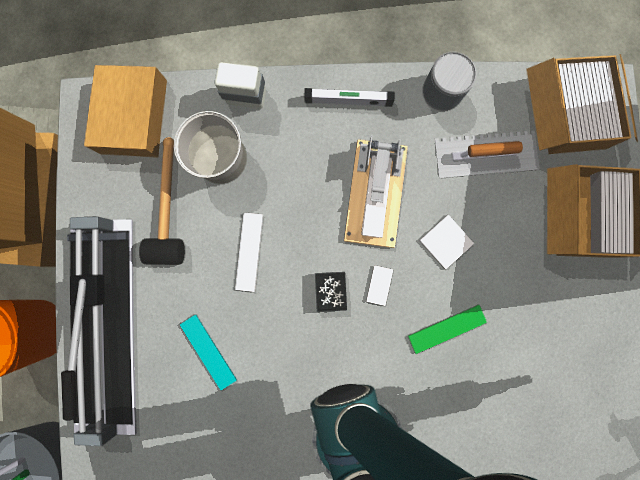

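View pics/side0.png

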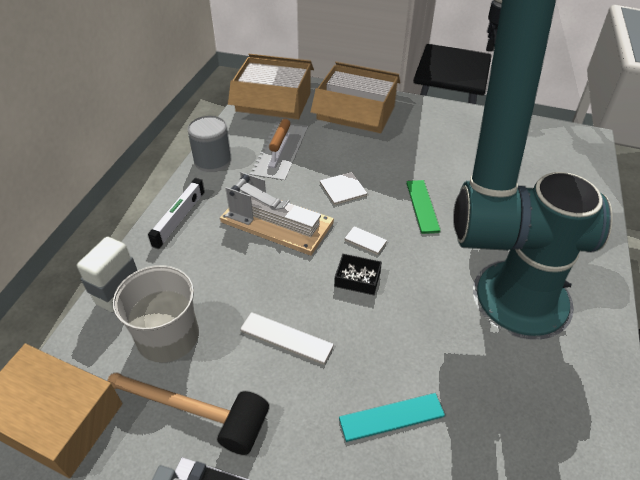

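The top view shows the white tile at about (249,253), left of the caddy at (377,193). The turquoise (208,352) and green (447,330) tiles are look-alikes. The side view shows the tile at (287,338), with the caddy and pile at (275,213). Next I'll measure both.

```bash
python3 - <<'E'
from h import *
for n,box in(("top",(225,200,275,305)),("side",(232,305,342,370))):
    C=load(n);im=C[0];g=im.min(2).copy();x0,y0,x1,y1=box
    m=np.zeros_like(g);m[y0:y1,x0:x1]=(g[y0:y1,x0:x1]>200)*255
    k,l,st,_=cv2.connectedComponentsWithStats(m);i=1+st[1:,4].argmax()
    m=(l==i).astype(np.uint8);P=cloud(C);p=P[m>0];print(n,st[i],"z",np.nanpercentile(p[:,2],[5,50,95]).round(4))
    c=max(cv2.findContours(m,0,1)[0],key=cv2.contourArea)[:,0]
    w=world(c,C,0.01)[:,:2].astype(np.float32);r=cv2.minAreaRect(w);print(np.round(r[0],4),np.round(r[1],4),r[2]);print(cv2.boxPoints(r).round(4).tolist())
# board
for n in("top","side"):
    C=load(n);P=cloud(C);Z=P[...,2]
    b=(abs(Z-.018)<.006)&(P[...,0]>.4)&(P[...,0]<.85)&(P[...,1]>-.25)&(P[...,1]<.06)
    hsv=cv2.cvtColor(C[0],cv2.COLOR_BGR2HSV);b&=(hsv[...,1]>60)
    b=b.astype(np.uint8);k,l,st,_=cv2.connectedComponentsWithStats(b);i=1+st[1:,4].argmax();print(n,"board",st[i])
    c=np.argwhere(l==i)[:,::-1].astype(float);w=world(c,C,0.018)[:,:2].astype(np.float32);r=cv2.minAreaRect(w);print(r);print(cv2.boxPoints(r).round(4).tolist())
    q=(Z>.04)&(Z<.075)&(P[...,0]>.4)&(P[...,0]<.62)&(P[...,1]>-.2)&(P[...,1]<.04)&(C[0].min(2)>150)
    p=P[q];print("pile",len(p),np.percentile(p,[5,25,50,75,95],0).round(4).tolist())
im=load("top")[0][130:255,335:415];cv2.imwrite("pics/topc.png",np.hstack([cv2.resize(im,None,fx=4.5,fy=4.5,interpolation=2),cv2.resize(load("side")[0][165:255,215:340],(400,562))]))
E
```

```text
top [ 235  213   28   79 1488] z [0.0058 0.0095 0.0131]
[0.4866 0.2662] [0.0497 0.1988] 82.84043884277344
[[0.3849000036716461, 0.2538999915122986], [0.5821999907493591, 0.22910000383853912], [0.5884000062942505, 0.2784999907016754], [0.3910999894142151, 0.30329999327659607]]
side [ 241  313   92   49 1802] z [0.0076 0.0113 0.0146]
[0.4879 0.2642] [0.0491 0.1988] 82.66624450683594
[[0.3862000107765198, 0.2524999976158142], [0.583299994468689, 0.22709999978542328], [0.5896000266075134, 0.2759000062942505], [0.39239999651908875, 0.3012000024318695]]
top board [ 344  140   63  108 2293]
((0.6281297206878662, -0.06199559569358826), (0.13075385987758636, 0.2644566297531128), 80.57058715820312)
[[0.4869999885559082, -0.10480000078678131], [0.7479000091552734, -0.14820000529289246], [0.7692999839782715, -0.019200000911951065], [0.508400022983551, 0.02419999986886978]]
pile 836 [[0.5201, -0.078, 0.0544], [0.5395, -0.0661, 0.0565], [0.5641, -0.0533, 0.0581], [0.5888, -0.0405, 0.0597], [0.615, -0.0292, 0.0698]]
side board [ 220  209  114   44 1377]
((0.6298195123672485, -0.05744083225727081), (0.13750258088111877, 0.2685836851596832), 81.60477447509766)
[[0.4869000017642975, -0.10580000281333923], [0.7526000142097473, -0.14509999752044678], [0.7727000117301941, -0.008999999612569809], [0.5070000290870667, 0.03020000085234642]]
pile 547 [[0.521, -0.0764, 0.0559], [0.5391, -0.0646, 0.0584], [0.5628, -0.0512, 0.0598], [0.5863, -0.0383, 0.0612], [0.6105, -0.0276, 0.064]]
```

View pics/topc.png

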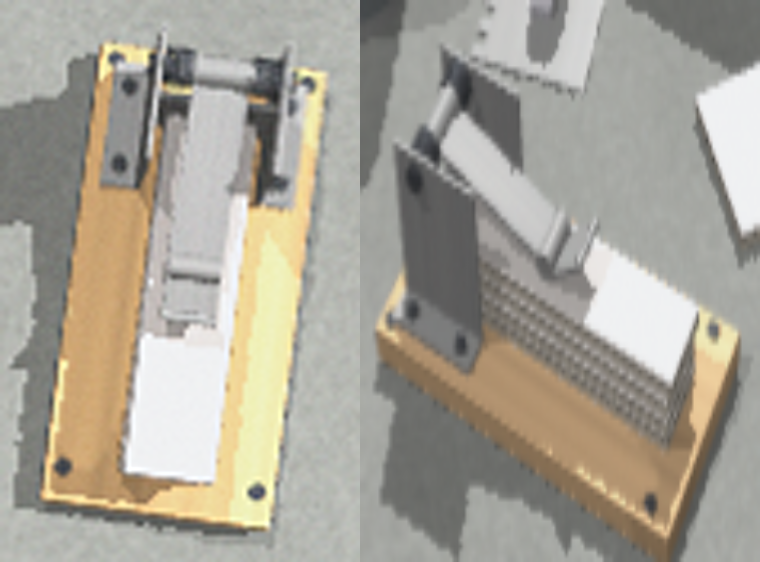

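The enlarged crop shows the pile's white top face (about 58 mm high in both views), its open end towards the robot, and the arm's lip above it. The tile measures 199 x 50 mm at (0.487, 0.265) with yaw -7.2°, and the two views agree. Next I'll move over the caddy for a wrist view.

Emit:
{"method": "carry_out", "body": {
  "series": "0.015 0.03 0.006 -1.2;0.015 0.03 0.006 -1.2;0.015 0.03 0.006 -1.2;0.015 0.03 0.006 -1.2;0.015 0.03 0.006 -1.2;0.015 0.03 0.006 -1.2;0.015 0.03 0.006 -1.2;0.015 0.03 0.006 -1.2;0.015 0.03 0.006 -1.2;0.015 0.03 0.006 -1.2;0.015 0.03 0.006 -1.2;0.015 0.03 0.006 -1.2;0.015 0.03 0.006 -1.2;0.015 0.03 0.006 -1.2;0.015 0.03 0.006 -1.2;0.015 0.03 0.006 -1.2;0.015 0.03 0.006 -1.2;0.015 0.03 0.006 -1.2;0.015 0.03 0.006 -1.2;0 0 0 -1.2",
  "jaw": 1
}}

```text
time: 3.1
tool_pos: [0.4612, -0.0803, 0.3203]
tcp_rot: [-3.132, 0.241, -0.002]
wrist_force: [0.1, -1.4, -0.8]
width: 1.0
grip_force: 0.0
```

```bash
python3 - <<'E'
from h import *
C=cam("wrist");cv2.imwrite("pics/w1.png",C[0]);np.savez("w1.npz",im=C[0],d=C[1],K=C[2],D=C[3],T=C[4])
s=bot.read_state();print(s["tool_pos"],s["tcp_rot"],s["q"].round(2),s["time"]);print(eyes.get_calibration("wrist")["T_tool_cam"])
P=cloud(C)
for v in range(40,480,60): print(v,[P[v,u].round(3).tolist() for u in range(80,640,160)])
E
```

```text
[ 0.46056299 -0.08132188  0.31987125] [ 3.13162182e+00 -2.43732999e-01  6.46326645e-04] [-0.23 -0.19  1.87 -0.    1.46  1.5 ] 3.15
[[ 4.76123236e-04 -9.48310335e-01 -3.17344108e-01  8.16591113e-02]
 [ 9.99999716e-01  2.66212658e-04  7.04821298e-04  1.24898281e-04]
 [-5.83908303e-04 -3.17344353e-01  9.48310192e-01 -1.69003064e-01]
 [ 0.00000000e+00  0.00000000e+00  0.00000000e+00  1.00000000e+00]]
40 [[0.672, 0.168, 0.001], [0.632, -0.022, 0.02], [0.608, -0.199, 0.002], [0.587, -0.389, 0.002]]
100 [[0.606, 0.188, -0.0], [0.57, -0.01, 0.019], [0.542, -0.193, -0.001], [0.518, -0.389, 0.002]]
160 [[0.536, 0.21, 0.0], [0.502, 0.008, 0.001], [0.472, -0.186, 0.0], [0.444, -0.39, 0.0]]
220 [[0.461, 0.236, 0.0], [0.428, 0.023, 0.003], [0.396, -0.179, 0.001], [0.364, -0.391, 0.002]]
280 [[0.378, 0.266, 0.0], [0.347, 0.041, 0.004], [0.312, -0.172, -0.0], [0.276, -0.396, 0.001]]
340 [[0.284, 0.303, -0.001], [0.254, 0.062, 0.0], [0.225, -0.163, 0.01], [0.177, -0.402, 0.001]]
400 [[0.184, 0.337, 0.009], [0.149, 0.086, -0.0], [0.111, -0.156, -0.0], [0.464, -0.145, 0.41]]
460 [[0.468, -0.019, 0.416], [0.475, -0.066, 0.426], [0.468, -0.1, 0.425], [0.449, -0.143, 0.416]]
```

View pics/w1.png

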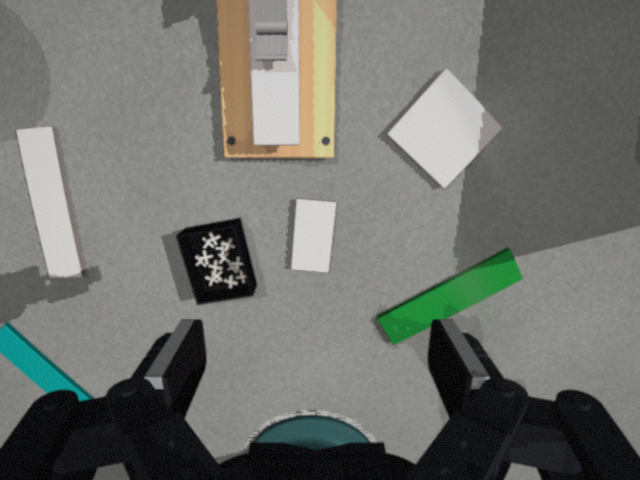

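The wrist view shows the pile's open end at row 144 (cols 253–299), with parallel side edges up to row 70. The tile's corners are near (18,128), (53,127), (80,273) and (51,277). I'll refine both.

```bash
cat > pile.py <<'E'
from h import *
def pile(C,box,z=.058,thr=175):
    im=C[0];x0,y0,x1,y1=box
    g=np.zeros((480,640),np.uint8);sub=im[y0:y1,x0:x1];hs=cv2.cvtColor(sub,cv2.COLOR_BGR2HSV)
    g[y0:y1,x0:x1]=((sub.min(2)>thr)&(hs[...,1]<40))*255
    k,l,st,_=cv2.connectedComponentsWithStats(g);i=1+st[1:,4].argmax();m=(l==i).astype(np.uint8)
    c=max(cv2.findContours(m,0,1)[0],key=cv2.contourArea)[:,0]
    P=cloud(C);zz=P[cv2.erode(m,np.ones((3,3)))>0][:,2]
    w=world(c,C,z)[:,:2].astype(np.float32);r=cv2.minAreaRect(w)
    print("z",np.nanpercentile(zz,[5,50,95]).round(4),np.round(r[0],4),np.round(r[1],4),round(r[2],2),st[i]);print(cv2.boxPoints(r).round(4).tolist())
    return m
E
python3 - <<'E'
from pile import *
C=load("w1");pile(C,(240,75,310,155));pile(C,(0,110,95,290),.01)
C2=load("top");pile(C2,(355,195,395,245))
pile(load("side"),(275,195,335,245))
# board edges fit in wrist view (saturation)
hs=cv2.cvtColor(C[0],cv2.COLOR_BGR2HSV);m=((hs[...,1]>70)&(hs[...,0]<35)&(hs[...,2]>90)).astype(np.uint8);m[165:]=0;m[:10]=0;m[:,:205]=0;m[:,350:]=0
rows=range(20,130,4);L=[];Rr=[]
for v in rows:
    x=np.where(m[v])[0];L.append([x.min(),v]);Rr.append([x.max()+1,v])
for q in(L,Rr):
    w=world(q,C,.018)[:,:2];l=cv2.fitLine(w.astype(np.float32),cv2.DIST_HUBER,0,.01,.01).ravel();print("edge",np.degrees(np.arctan2(l[1],l[0])),l)
x=[[u,np.where(m[:,u])[0].max()+1] for u in range(235,325,5)];w=world(x,C,.018)[:,:2];l=cv2.fitLine(w.astype(np.float32),cv2.DIST_HUBER,0,.01,.01).ravel();print("front",np.degrees(np.arctan2(l[1],l[0])),l)
E
```

```text
z [0.0573 0.0588 0.0601] [ 0.5517 -0.051 ] [0.0478 0.0687] 80.76 [ 252   75   47   69 3170]
[[0.5139999985694885, -0.0689999982714653], [0.5817999839782715, -0.08009999990463257], [0.5895000100135803, -0.03290000185370445], [0.5217000246047974, -0.021900000050663948]]
z [0.0089 0.0104 0.0118] [0.4884 0.2655] [0.0487 0.1956] 82.65 [  17  127   63  149 4966]
[[0.38830000162124634, 0.2538999915122986], [0.5823000073432922, 0.2289000004529953], [0.5885999798774719, 0.27720001339912415], [0.3944999873638153, 0.30219998955726624]]
z [0.0545 0.0581 0.069 ] [ 0.567  -0.0538] [0.049  0.1041] 81.13 [363 195  25  42 803]
[[0.5117999911308289, -0.07000000029802322], [0.6147000193595886, -0.0860000029206276], [0.6222000122070312, -0.03759999945759773], [0.5194000005722046, -0.0215000007301569]]
z [0.0568 0.0599 0.0633] [ 0.5655 -0.0573] [0.0555 0.1   ] 77.2 [283 200  38  26 488]
[[0.5105999708175659, -0.07329999655485153], [0.6082000136375427, -0.09549999982118607], [0.6204000115394592, -0.0414000004529953], [0.5228999853134155, -0.019200000911951065]]
edge -9.347448 [ 0.9867216  -0.162421    0.5970193   0.00832756]
edge -8.954617 [ 0.9878119  -0.15565209  0.58056694 -0.12044545]
front 80.99305 [ 0.15655422  0.98766935  0.49833357 -0.03984146]
```

Measurements:

| Item | Value |
|---|---|
| Caddy axis yaw | -9.1° |
| Pile end | (0.517, -0.0457), top z about 0.058 |
| Tile centre | (0.4875, 0.2655), yaw -7.3° |
| Grip point, 60 mm behind the tile centre | (0.428, 0.273) |

I'll approach the grip point.

Emit:
{"method": "carry_out", "body": {
  "series": "-0.0027 0.0296 -0.012 0.2;-0.0027 0.0296 -0.015 0.2;-0.0027 0.0296 -0.02 0.2;-0.0027 0.0296 -0.02 0.2;-0.0027 0.0296 -0.02 0.2;-0.0027 0.0296 -0.02 0.2;-0.0027 0.0296 -0.02 0.2;-0.0027 0.0296 -0.02 0.2;-0.0027 0.0296 -0.02 0;-0.0027 0.0296 -0.02 0;-0.0027 0.0296 -0.016 0;-0.0027 0.0292 -0.0166 0;0 0 -0.02 0;0 0 -0.02 0;0 0 -0.02 0;0 0 0 0;0 0 0 0",
  "jaw": 1
}}

```text
time: 5.28
tool_pos: [0.4286, 0.2725, 0.0406]
tcp_rot: [-3.135, 0.202, -0.001]
wrist_force: [0.3, -0.2, 0.0]
width: 1.001
grip_force: 0.0
```

```bash
python3 - <<'E'
from h import *
C=cam("wrist");cv2.imwrite("pics/w2.png",C[0])
s=bot.read_state();print(s["tool_pos"],s["tcp_rot"],s["q"].round(2),s["time"],s["wrist_force"])
E
```

```text
[0.42891468 0.27291374 0.04096802] [-3.13429397e+00  2.02146656e-01 -2.18302308e-03] [ 0.52  0.12  2.11 -0.    0.91  2.22] 5.325 [ 0.30100348  0.04250111 -0.1425957 ]
```

View pics/w2.png

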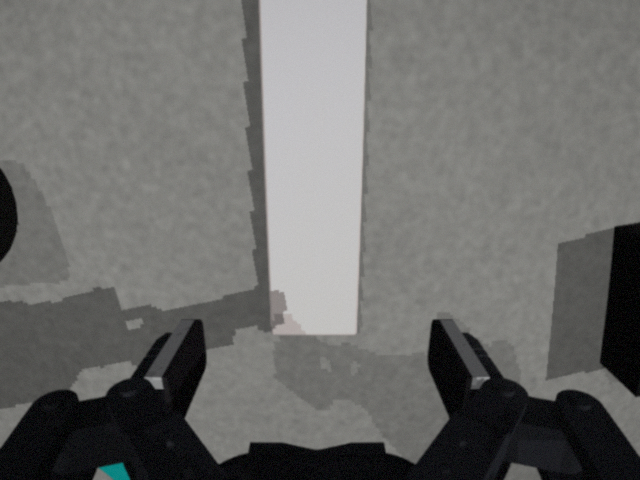

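The tile is centred between the fingers, with its end at row 335, cols 272–358. I'll check that end against the TCP.

```bash
python3 - <<'E'
from h import *
C=load("wrist");w=world([[272,334],[358,334],[263,60],[366,60]],C,.01);print(w.round(4));t=C[4]
s=bot.read_state();p=s["tool_pos"];e=(w[0]+w[1])/2;a=(w[2]+w[3])/2;d=(a-e)[:2];d/=np.linalg.norm(d);print("yaw",np.degrees(np.arctan2(d[1],d[0])),"along",(p-e)[:2]@d,"across",np.cross(d,(p-e)[:2]), "tool yaw",2*np.degrees(np.arctan2(*(-np.array(s["tcp_rot"])[[1,0]]*np.array([1,1])))), world([[315,200]],C))
E
```

```text
[[0.3918 0.303  0.01  ]
 [0.3855 0.2536 0.01  ]
 [0.5366 0.2837 0.01  ]
 [0.5304 0.2357 0.01  ]]
yaw -7.334247183679935 along 0.040620881536577086 across -0.00024745377035691185 tool yaw -7.380374134056438 [[0.46689696 0.26813293 0.01049525]]<stdin>:3: DeprecationWarning: Arrays of 2-dimensional vectors are deprecated. Use arrays of 3-dimensional vectors instead. (deprecated in NumPy 2.0)
```

That agrees: 40.6 mm from the tile end, 0.2 mm off-centre, yaw matched. I'll descend and grip.

Emit:
{"method": "carry_out", "body": {
  "series": "0 0 -0.01 0;0 0 -0.008 0;0 0 -0.006 0;0 0 0 0",
  "jaw": 1
}}

```text
time: 5.82
tool_pos: [0.4272, 0.2726, 0.0151]
tcp_rot: [3.134, -0.201, -0.002]
wrist_force: [0.4, 0.2, 0.0]
width: 1.002
grip_force: 0.0
```

Emit:
{"method": "carry_out", "body": {
  "series": "0 0 0 0;0 0 0 0;0 0 0 0;0 0 0 0;0 0 0 0;0 0 0 0;0 0 0 0;0 0 0 0",
  "jaw": -1,
  "grip_force": 60
}}

```text
time: 6.82
tool_pos: [0.4279, 0.273, 0.016]
tcp_rot: [3.135, -0.201, -0.0]
wrist_force: [-0.0, 0.0, 0.7]
width: 0.004
grip_force: 0.0
```

The fingers shut on nothing, so I'll look.

```bash
python3 - <<'E'
from h import *
C=cam("wrist");S=cam("side");s=bot.read_state();print(s["width"],s["grip_force"],s["wrist_force"],s["tool_pos"])
cv2.imwrite("pics/m.png",np.hstack([cv2.resize(C[0],(400,300)),cv2.resize(S[0][290:410,230:390],(400,300),interpolation=2)]))
E
```

```text
-0.004378806400178058 0.0 [ 0.17510695  0.00393217 -0.29312238] [0.42792252 0.27297163 0.01595691]
```

View pics/m.png

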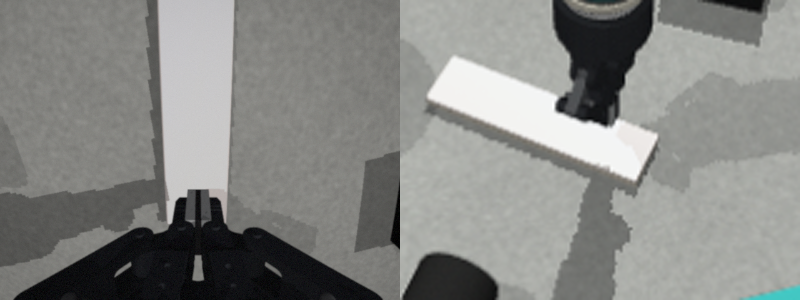

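The shut fingers sit just above the glaze, so the tips reach less far than I assumed. I'll measure the tip depth.

```bash
python3 - <<'E'
from h import *
C=load("wrist");P=cloud(C)
for v in range(285,370,6): print(v,[P[v,u].round(4).tolist() for u in(303,311,318,326)])
D=load("w1");Q=cloud(D);T=np.linalg.inv(D[4])
print("w1 open finger, world z rel TCP .3199")
for v in range(318,350,5): print(v,[Q[v,u].round(4).tolist() for u in(183,192,198)])
E
```

```text
285 [[0.4307, 0.279, 0.0101], [0.4309, 0.275, 0.0115], [0.4295, 0.2718, 0.0094], [0.43, 0.2679, 0.0116]]
291 [[0.4277, 0.2794, 0.0104], [0.4274, 0.2755, 0.0107], [0.4267, 0.2722, 0.0102], [0.4266, 0.2683, 0.0111]]
297 [[0.4247, 0.2798, 0.0107], [0.424, 0.276, 0.0103], [0.4235, 0.2726, 0.0102], [0.423, 0.2687, 0.0101]]
303 [[0.4387, 0.2767, 0.0451], [0.4388, 0.2735, 0.0461], [0.4381, 0.2709, 0.0453], [0.4382, 0.2677, 0.0464]]
309 [[0.4394, 0.2764, 0.0515], [0.439, 0.2734, 0.0513], [0.4388, 0.2708, 0.0518], [0.4387, 0.2678, 0.0522]]
315 [[0.4395, 0.2763, 0.0564], [0.4391, 0.2734, 0.0562], [0.4389, 0.2708, 0.0564], [0.4385, 0.2679, 0.0564]]
321 [[0.4388, 0.2763, 0.0596], [0.4392, 0.2733, 0.0609], [0.4387, 0.2708, 0.0605], [0.4381, 0.268, 0.0602]]
327 [[0.4395, 0.276, 0.065], [0.4382, 0.2734, 0.0633], [0.4386, 0.2709, 0.0646], [0.4376, 0.2682, 0.0634]]
333 [[0.4398, 0.2758, 0.0693], [0.4395, 0.2731, 0.0695], [0.4382, 0.2709, 0.0678], [0.4384, 0.2682, 0.0686]]
339 [[0.4392, 0.2758, 0.0721], [0.4386, 0.2732, 0.0717], [0.4385, 0.2709, 0.0721], [0.438, 0.2683, 0.0718]]
345 [[0.4394, 0.2757, 
[... 445 characters left out ...]
.2736, 0.0825], [0.4321, 0.2718, 0.0793], [0.4392, 0.2686, 0.0896]]
w1 open finger, world z rel TCP .3199
318 [[0.3007, 0.1342, 0.0017], [0.2985, 0.1217, 0.0009], [0.2966, 0.1138, -0.0006]]
323 [[0.4789, -0.0351, 0.3663], [0.4784, -0.0383, 0.3662], [0.4777, -0.0402, 0.3656]]
328 [[0.4791, -0.0365, 0.3705], [0.4788, -0.0398, 0.3707], [0.4761, -0.0399, 0.3662]]
333 [[0.4789, -0.0375, 0.3737], [0.4778, -0.04, 0.3724], [0.4741, -0.0394, 0.3662]]
338 [[0.4785, -0.0383, 0.3764], [0.4763, -0.0399, 0.3733], [0.4728, -0.0394, 0.3675]]
343 [[0.4787, -0.0395, 0.38], [0.4741, -0.0391, 0.3727], [0.4708, -0.0389, 0.3676]]
348 [[0.4779, -0.0399, 0.3818], [0.4729, -0.0392, 0.374], [0.4693, -0.0387, 0.3684]]
```

```bash
python3 - <<'E'
from h import *
C=load("side");P=cloud(C)
q=(np.hypot(P[...,0]-.428,P[...,1]-.273)<.04)&(P[...,2]>.018)
vs,us=np.where(q);o=np.argsort(P[vs,us,2])
for i in o[:400:25]: print(us[i],vs[i],P[vs[i],us[i]].round(4))
print(eyes.get_calibration("side")["position"])
cv2.imwrite("pics/m2.png",cv2.resize(C[0][300:360,270:350],(800,600),interpolation=cv2.INTER_NEAREST))
E
```

```text
316 338 [0.4176 0.2732 0.0465]
312 338 [0.4231 0.2828 0.0579]
313 333 [0.4219 0.2797 0.072 ]
310 327 [0.428  0.28   0.0909]
313 330 [0.4192 0.2879 0.0954]
312 328 [0.422  0.2856 0.0979]
318 320 [0.4149 0.2687 0.1051]
319 319 [0.4123 0.2706 0.1122]
320 317 [0.4104 0.2703 0.1193]
310 324 [0.4219 0.298  0.1286]
313 319 [0.4177 0.2923 0.1392]
311 318 [0.4205 0.2957 0.1458]
306 323 [0.425  0.3122 0.1501]
303 318 [0.4327 0.3066 0.1553]
302 318 [0.4334 0.3103 0.16  ]
299 314 [0.4401 0.3074 0.1661]
[0.23280943 0.86591423 0.98863709]
```

View pics/m2.png

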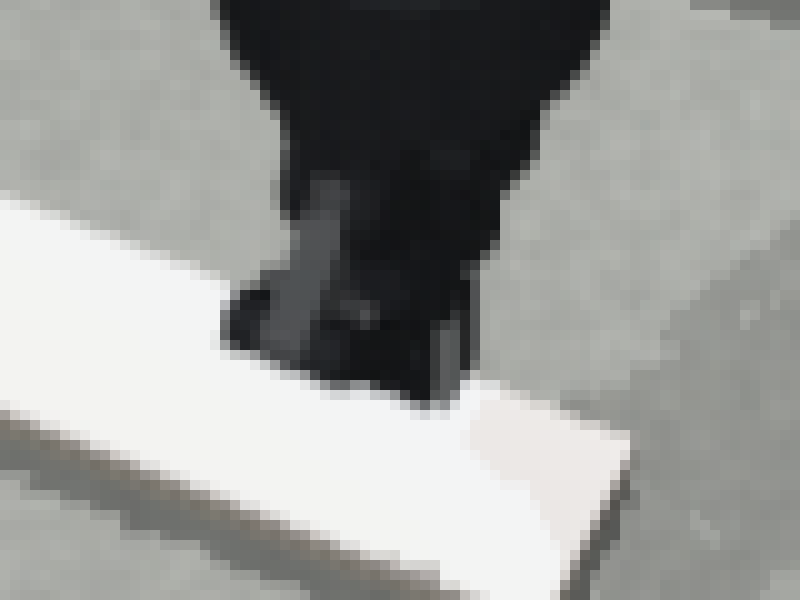

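Both the side and wrist depths put the shut fingertips about 28 mm behind the reported TCP, so the tool text is off by about 42 mm. I'll trust the measurements: open part-way, straddle the tile and feel for the bench gently.

Emit:
{"method": "carry_out", "body": {
  "series": "0 0 0 0;0 0 0 0;0 0 0 0;0 0 0 0;0 0 0 0",
  "jaw": 0.46
}}

```text
time: 7.55
tool_pos: [0.428, 0.273, 0.016]
tcp_rot: [-3.135, 0.201, -0.0]
wrist_force: [-0.0, 0.2, 0.9]
width: 0.732
grip_force: 0.0
```

Emit:
{"method": "carry_out", "body": {
  "series": "0 0 -0.006 0;0 0 -0.006 0;0 0 -0.006 0;0 0 -0.003 0;0 0 -0.003 0;0 0 0 0"
}}

```text
time: 8.3
tool_pos: [0.4278, 0.2729, -0.0083]
tcp_rot: [3.135, -0.201, -0.001]
wrist_force: [0.1, -0.2, 0.4]
width: 0.73
grip_force: 0.0
```

```bash
python3 - <<'E'
from h import *
C=cam("wrist");P=cloud(C);s=bot.read_state();print(s["width"],s["wrist_force"],s["tool_pos"])
near=(P[...,2]>.02)&(C[1]>0)&(C[1]<.25)
for u in list(range(190,290,8))+list(range(350,450,8)):
    r=np.where(near[:,u])[0]
    if len(r): print(u,r[0],P[r[0],u].round(4),P[r[0]-2,u].round(4))
E
```

```text
0.7287077458862089 [-0.13175789 -0.56972744 -0.31864409] [ 0.42793488  0.27298072 -0.00806657]
190 337 [0.4397 0.3165 0.0398] [ 4.178e-01  3.341e-01 -2.000e-04]
198 326 [0.4401 0.3153 0.0332] [0.4238 0.3284 0.001 ]
206 322 [0.44   0.313  0.0304] [ 0.4246  0.3248 -0.0006]
214 315 [0.4434 0.3087 0.0322] [4.281e-01 3.200e-01 2.000e-04]
222 310 [0.4428 0.3069 0.0275] [4.303e-01 3.158e-01 3.000e-04]
230 310 [0.4426 0.3037 0.0278] [0.4301 0.3119 0.0008]
238 325 [0.4333 0.3034 0.0232] [0.4222 0.3097 0.0011]
246 453 [0.4396 0.2871 0.094 ] [0.3441 0.3215 0.0007]
254 443 [0.4393 0.2858 0.0909] [3.504e-01 3.160e-01 3.000e-04]
262 443 [0.439  0.284  0.0909] [ 3.493e-01  3.119e-01 -3.000e-04]
270 443 [0.4389 0.2821 0.091 ] [0.3499 0.3074 0.0008]
278 443 [0.4391 0.2802 0.0914] [0.3494 0.3032 0.0008]
286 443 [0.4387 0.2784 0.0912] [0.349  0.299  0.0008]
350 443 [0.4371 0.2638 0.0914] [0.3452 0.2656 0.0013]
358 443 [0.4355 0.262  0.0901] [0.344  0.2614 0.0008]
366 443 [0.4361 0.2602 0.091 ] [ 3.423e-01  2.572e-01 -3.000e-04]
374 443 [0.4366 0.2584 0.0917] [0.3424 0.253  0.0004]
382 443 [0.4357 0.2565 0.0911] [0.3427 0.2488 0.0014]
390 454 [0.4356 0.2552 0.0944] [0.3333 0.245  0.0005]
398 310 [0.4331 0.2404 0.0255] [0.4204 0.2364 0.0008]
406 310 [0.434  0.2377 0.0276] [0.4198 0.2327 0.0006]
414 310 [0.4339 0.2348 0.0282] [0.4193 0.229  0.0006]
422 321 [0.434  0.234  0.0369] [ 4.126e-01  2.254e-01 -2.000e-04]
430 322 [0.4288 0.2293 0.0297] [ 4.114e-01  2.216e-01 -4.000e-04]
438 329 [0.4288 0.2278 0.0353] [0.408  0.2183 0.0009]
446 342 [0.4294 0.2278 0.0449] [0.4002 0.2146 0.0007]
```

The tips are 34 mm behind the TCP at this opening, as predicted. For tips about 3 mm above the bench when closed, the TCP goes to about z = -0.0285.

Emit:
{"method": "carry_out", "body": {
  "series": "0 0 -0.005 0;0 0 -0.005 0;0 0 -0.004 0;0 0 -0.003 0;0 0 -0.002 0;0 0 -0.0015 0;0 0 0 0;0 0 0 0"
}}

```text
time: 9.35
tool_pos: [0.4281, 0.273, -0.0284]
tcp_rot: [-3.135, 0.201, -0.0]
wrist_force: [0.1, 1.1, 0.7]
width: 0.728
grip_force: 0.0
```

Emit:
{"method": "carry_out", "body": {
  "series": "0 0 0 0;0 0 0 0;0 0 0 0;0 0 0 0;0 0 0 0;0 0 0 0",
  "jaw": -1,
  "grip_force": 60
}}

```text
time: 10.1
tool_pos: [0.4285, 0.2733, -0.0279]
tcp_rot: [-3.135, 0.201, -0.001]
wrist_force: [-0.8, 0.1, 5.9]
width: 0.564
grip_force: 62.7
```

It's gripped, but the 5.9 N upward shows the tips touching the bench. I'll regrip 2.5 mm higher so they clear the pile.

Emit:
{"method": "carry_out", "body": {
  "series": "0 0 0 0;0 0 0 0;0 0 0.0025 0;0 0 0 0",
  "jaw": 0.46
}}

```text
time: 10.6
tool_pos: [0.428, 0.273, -0.0259]
tcp_rot: [-3.135, 0.201, -0.0]
wrist_force: [0.3, 0.1, 0.9]
width: 0.725
grip_force: 0.0
```

Emit:
{"method": "carry_out", "body": {
  "series": "0 0 0 0;0 0 0 0;0 0 0 0;0 0 0 0;0 0 0 0;0 0 0 0",
  "jaw": -1,
  "grip_force": 70
}}

```text
time: 11.35
tool_pos: [0.4284, 0.2733, -0.0254]
tcp_rot: [-3.135, 0.201, -0.001]
wrist_force: [-0.4, -0.3, 4.6]
width: 0.56
grip_force: 72.6
```

Emit:
{"method": "carry_out", "body": {
  "series": "0 0 0.005 0;0 0 0.01 0;0 0 0.015 0;0 0 0.02 0;0 0 0.02 0;0 0 0.02 0;0 0 0.02 0;0 0 0.01 0;0 0 0 0;0 0 0 0"
}}

```text
time: 12.6
tool_pos: [0.4273, 0.2726, 0.0933]
tcp_rot: [3.135, -0.201, -0.002]
wrist_force: [-0.2, -0.3, -1.7]
width: 0.558
grip_force: 72.2
```

```bash
python3 - <<'E'
from h import *
C=cam("wrist");P=cloud(C);s=bot.read_state();print(s["width"],s["grip_force"],s["wrist_force"],s["torque"],s["tool_pos"],s["tcp_rot"],s["time"])
for v in(40,120,200,260,290): print(v,P[v,316].round(4))
from pile import pile
pile(C,(200,0,440,480),z=s["tool_pos"][2]+.026+.01,thr=150)
E
```

```text
0.5611988451089169 72.21047401428223 [ 0.28691121  1.3678511  -2.42351759] [0.01886686 0.09505436 0.05341145] [0.42716261 0.27252592 0.09300569] [ 3.13412244e+00 -2.01139747e-01 -2.44660889e-03] 12.65
40 [0.5301 0.2594 0.1283]
120 [0.506  0.2625 0.1282]
200 [0.4797 0.2659 0.1287]
260 [0.4577 0.2687 0.1283]
290 [0.4463 0.2702 0.1293]
z [0.1274 0.1286 0.1298] [0.4834 0.2655] [0.0486 0.1184] 83.36 [  235     0   158   342 47182]
[[0.42179998755455017, 0.2483000010251999], [0.5393000245094299, 0.2345999926328659], [0.5450000166893005, 0.28279998898506165], [0.42739999294281006, 0.29649999737739563]]
```

The tile is held level, with its underside 25.5 mm above the TCP reading. Next I'll carry it to just behind the lip, above the pile's open end, turning -1.8°.

Emit:
{"method": "carry_out", "body": {
  "series": "0.0002 -0.012 0 -0.15;0.0002 -0.02 0 -0.15;0.0002 -0.025 0 -0.15;0.0002 -0.025 0 -0.15;0.0002 -0.025 0 -0.15;0.0002 -0.025 0 -0.15;0.0002 -0.025 0 -0.15;0.0002 -0.025 0 -0.15;0.0002 -0.025 0 -0.15;0.0002 -0.025 0 -0.15;0.0002 -0.025 0 -0.15;0.0002 -0.025 0 -0.15;0.0002 -0.015 0 0;0.0002 -0.0073 0 0;0 0 -0.01 0;0 0 -0.015 0;0 0 -0.014 0;0 0 0 0;0 0 0 0"
}}

```text
time: 15.02
tool_pos: [0.4307, -0.0311, 0.0547]
tcp_rot: [-3.132, 0.25, 0.001]
wrist_force: [1.5, 0.1, -0.9]
width: 0.556
grip_force: 72.3
```

```bash
python3 - <<'E'
from h import *
C=cam("wrist");S=cam("side");T=cam("top");s=bot.read_state();print(s["width"],s["wrist_force"],s["tool_pos"],s["time"],2*np.degrees(np.arctan2(-s["tcp_rot"][1],-s["tcp_rot"][0])))
cv2.imwrite("pics/w3.png",np.hstack([cv2.resize(C[0],(400,300)),cv2.resize(S[0][165:285,215:375],(400,300))]))
E
```

```text
0.5568192994910948 [ 0.39308819 -0.71635789 -1.73812597] [ 0.43137432 -0.03128489  0.05551516] 15.175 350.87158876570106
```

View pics/w3.png

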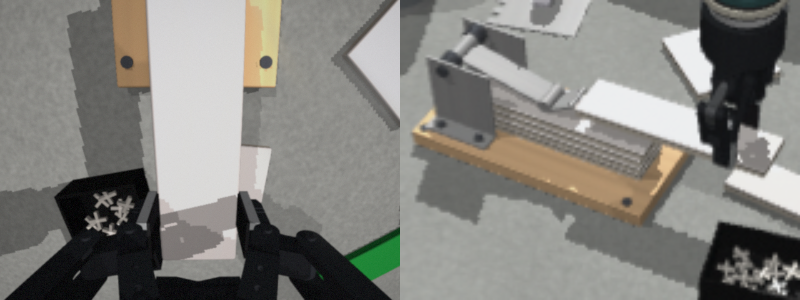

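The tile is level above the pile, behind the lip and centred on the caddy's front bolts (wrist-crop cols 126 and 266, tile mid about 196). I'll check the leading end in the top view.

```bash
python3 - <<'E'
from h import *
from pile import pile
C=load("top");u=np.array([.9874,-.1582]);n=np.array([.1582,.9874])
im=C[0];P=cloud(C)
q=(P[...,2]>.08)&(P[...,2]<.1)&(im.min(2)>185)&(P[...,0]>.44)&(P[...,0]<.62)&(abs(P[...,1]+.05)<.06)
v,w=np.where(q);X=world(np.c_[w,v],C,.091)[:,:2];s=X@u;t=X@n;print("top lead s",np.percentile(s,[1,50,98,99.5]).round(4),"n",np.percentile(t,[1,50,99]).round(4))
r=cv2.minAreaRect(X.astype(np.float32));print(r)
W=load("wrist");P=cloud(W)
q=(P[...,2]>.08)&(P[...,2]<.1)&(W[0].min(2)>120);v,w=np.where(q);k=v<250;X=world(np.c_[w,v][k],W,.091)[:,:2];t=X@n;s=X@u
for a in np.arange(.44,.53,.02):
    m=abs(s-a)<.004;print("wrist",a.round(3),np.percentile(t[m],[.5,99.5]).round(4),t[m].mean().round(4))
E
```

```text
top lead s [0.4918 0.5407 0.5885 0.5984] n [0.0137 0.038  0.0621]
((0.5458101034164429, -0.049085021018981934), (0.049890175461769104, 0.11432880163192749), 82.18863677978516)Traceback (most recent call last):
  File "<stdin>", line 11, in <module>
    return _quantile_unchecked(
        a, q, axis, out, overwrite_input, method, keepdims, weights)
    return _ureduce(a,
                    func=_quantile_ureduce_func,
    ...<5 lines>...
                    overwrite_input=overwrite_input,
                    method=method)
    r = func(a, **kwargs)
    result = _quantile(arr,
                       quantiles=q,
    ...<2 lines>...
                       out=out,
                       weights=wgt)
    slices_having_nans = np.isnan(arr[-1, ...])
                                  ~~~^^^^^^^^^
IndexError: index -1 is out of bounds for axis 0 with size 0
```

The lead is about 10 mm short of the lip and centred to within 1 mm. Now I'll feel for the top of the pile.

Emit:
{"method": "carry_out", "body": {
  "series": "0 0 -0.006 0;0 0 -0.006 0;0 0 -0.004 0;0 0 -0.002 0;0 0 0 0"
}}

```text
time: 15.8
tool_pos: [0.4305, -0.0313, 0.0367]
tcp_rot: [-3.132, 0.25, 0.001]
wrist_force: [-0.0, 0.5, -1.5]
width: 0.559
grip_force: 72.3
```

Emit:
{"method": "carry_out", "body": {
  "series": "0 0 -0.001 0;0 0 -0.001 0;0 0 0 0"
}}

```text
time: 16.18
tool_pos: [0.4307, -0.0313, 0.035]
tcp_rot: [-3.132, 0.25, 0.0]
wrist_force: [-0.5, 0.5, -1.7]
width: 0.556
grip_force: 72.3
```

Emit:
{"method": "carry_out", "body": {
  "series": "0 0 -0.001 0;0 0 0 0"
}}

```text
time: 16.42
tool_pos: [0.4308, -0.0313, 0.034]
tcp_rot: [-3.132, 0.25, -0.0]
wrist_force: [-0.1, -0.1, -1.4]
width: 0.556
grip_force: 72.3
```

Emit:
{"method": "carry_out", "body": {
  "series": "0 0 -0.001 0;0 0 0 0"
}}

```text
time: 16.68
tool_pos: [0.4308, -0.0313, 0.033]
tcp_rot: [-3.132, 0.25, -0.0]
wrist_force: [0.4, 0.1, -0.8]
width: 0.557
grip_force: 72.3
```

Emit:
{"method": "carry_out", "body": {
  "series": "0 0 -0.0005 0;0 0 0 0"
}}

```text
time: 16.92
tool_pos: [0.4308, -0.0314, 0.0326]
tcp_rot: [-3.132, 0.25, -0.0]
wrist_force: [-0.8, 1.1, -0.1]
width: 0.564
grip_force: 72.4
```

Emit:
{"method": "carry_out", "body": {
  "series": "0 0 -0.0005 0;0 0 0 0"
}}

```text
time: 17.18
tool_pos: [0.4308, -0.0313, 0.0321]
tcp_rot: [-3.132, 0.25, -0.0]
wrist_force: [-0.7, 0.1, 0.4]
width: 0.558
grip_force: 72.5
```

Contact shows as the force going from -1.7 to +0.4 N between z = 0.034 and 0.032, so the pile top is about 58.5 mm high, matching the vision. I'll ease off half a millimetre and slide in slowly.

Emit:
{"method": "carry_out", "body": {
  "series": "0.002 -0.0003 0.0005 0;0.003 -0.0005 0 0;0.003 -0.0005 0 0;0.003 -0.0005 0 0;0.003 -0.0005 0 0;0 0 0 0"
}}

```text
time: 17.92
tool_pos: [0.4455, -0.0337, 0.0326]
tcp_rot: [3.132, -0.25, 0.002]
wrist_force: [0.5, -0.7, -0.8]
width: 0.559
grip_force: 72.5
```

Emit:
{"method": "carry_out", "body": {
  "series": "0.002 -0.0003 0 0;0.002 -0.0003 0 0;0.002 -0.0003 0 0;0 0 0 0"
}}

```text
time: 18.42
tool_pos: [0.4511, -0.0346, 0.0326]
tcp_rot: [3.132, -0.25, 0.001]
wrist_force: [0.5, 0.6, 0.2]
width: 0.561
grip_force: 72.5
```

Emit:
{"method": "carry_out", "body": {
  "series": "0.002 -0.0003 0 0;0.002 -0.0003 0 0;0.002 -0.0004 0 0;0 0 0 0"
}}

```text
time: 18.92
tool_pos: [0.4537, -0.035, 0.032]
tcp_rot: [-3.131, 0.25, 0.01]
wrist_force: [-9.0, 2.0, 8.1]
width: 0.557
grip_force: 73.3
```

Lip contact shows at lead caddy x of about -5, with 9 N back and 8 N up as the lead presses on the pile. I'll continue in small steps, easing z.

Emit:
{"method": "carry_out", "body": {
  "series": "0.001 -0.0002 0.0005 0;0.001 -0.0001 0 0;0 0 0 0"
}}

```text
time: 19.3
tool_pos: [0.455, -0.0352, 0.0322]
tcp_rot: [-3.131, 0.25, 0.012]
wrist_force: [-9.5, 1.5, 7.9]
width: 0.555
grip_force: 73.3
```

Emit:
{"method": "carry_out", "body": {
  "series": "0.001 -0.0002 0.0003 0;0.001 -0.0001 0 0;0 0 0 0"
}}

```text
time: 19.68
tool_pos: [0.4568, -0.0355, 0.0325]
tcp_rot: [-3.131, 0.25, 0.013]
wrist_force: [-10.8, 1.7, 7.2]
width: 0.557
grip_force: 73.3
```

Emit:
{"method": "carry_out", "body": {
  "series": "0.001 -0.0002 0 0;0.001 -0.0002 0 0;0 0 0 0"
}}

```text
time: 20.05
tool_pos: [0.4585, -0.0358, 0.0324]
tcp_rot: [-3.131, 0.25, 0.014]
wrist_force: [-11.9, 1.0, 8.3]
width: 0.556
grip_force: 73.4
```

Emit:
{"method": "carry_out", "body": {
  "series": "0.0015 -0.0002 0.0003 0;0.0015 -0.0003 0 0;0.0015 -0.0002 0 0;0 0 0 0"
}}

```text
time: 20.55
tool_pos: [0.4627, -0.0365, 0.0326]
tcp_rot: [-3.131, 0.25, 0.015]
wrist_force: [-11.1, 2.4, 9.7]
width: 0.557
grip_force: 73.4
```

Emit:
{"method": "carry_out", "body": {
  "series": "0.0015 -0.0002 0 0;0.0015 -0.0003 0 0;0.0015 -0.0002 0 0;0 0 0 0"
}}

```text
time: 21.05
tool_pos: [0.4668, -0.0371, 0.0326]
tcp_rot: [-3.131, 0.25, 0.016]
wrist_force: [-11.6, 1.7, 8.3]
width: 0.56
grip_force: 73.5
```

Emit:
{"method": "carry_out", "body": {
  "series": "0.0015 -0.0002 0 0;0.0015 -0.0003 0 0;0.0015 -0.0002 0 0;0 0 0 0"
}}

```text
time: 21.55
tool_pos: [0.476, -0.0386, 0.0332]
tcp_rot: [-3.132, 0.25, 0.001]
wrist_force: [-2.4, 1.9, -0.7]
width: 0.558
grip_force: 72.4
```

The force dropped to 2.4 N, so the nose is now riding on the glaze. About 82 mm remain.

Emit:
{"method": "carry_out", "body": {
  "series": "0.003 -0.0005 0 0;0.004 -0.0006 0 0;0.004 -0.0006 0 0;0.004 -0.0007 0 0;0.004 -0.0006 0 0;0.004 -0.0007 0 0;0.004 -0.0006 0 0;0 0 0 0"
}}

```text
time: 22.55
tool_pos: [0.5042, -0.0431, 0.0338]
tcp_rot: [3.131, -0.25, 0.002]
wrist_force: [-1.4, 0.5, -2.1]
width: 0.558
grip_force: 72.3
```

Emit:
{"method": "carry_out", "body": {
  "series": "0.004 -0.0006 0 0;0.004 -0.0007 0 0;0.004 -0.0006 0 0;0.004 -0.0007 0 0;0.004 -0.0006 0 0;0.004 -0.0006 0 0;0.004 -0.0007 0 0;0 0 0 0;0 0 0 0"
}}

```text
time: 23.68
tool_pos: [0.5322, -0.0476, 0.0339]
tcp_rot: [3.131, -0.25, 0.003]
wrist_force: [0.1, -0.5, -3.8]
width: 0.555
grip_force: 72.3
```

```bash
python3 - <<'E'
from h import *
from pile import pile
C=cam("wrist");T=cam("top");S=cam("side");s=bot.read_state();print(s["width"],s["wrist_force"],s["torque"],s["tool_pos"],s["tcp_rot"],s["time"])
a=cv2.resize(C[0],(400,300));b=cv2.resize(S[0][165:285,215:375],(400,300));cv2.imwrite("pics/w4.png",np.hstack([a,b]))
# tile vs top pile tile lateral, from wrist
P=cloud(C);n=np.array([.1582,.9874]);u=np.array([.9874,-.1582])
for z0,z1 in((.062,.075),(.05,.061)):
    q=(P[...,2]>z0)&(P[...,2]<z1)&(C[0].min(2)>110)&(P[...,0]>.45)
    X=P[q][:,:2];print(z0,len(X), np.percentile(X@u,[1,50,99]).round(4) if len(X) else 0,np.percentile(X@n,[1,50,99]).round(4) if len(X) else 0)
E
```

```text
0.5601393222908667 [ 1.2721011  -0.27703338 -3.99526746] [-0.03117519 -0.10813891 -0.02330401] [ 0.53215458 -0.04756933  0.0339902 ] [ 3.13144875e+00 -2.50315203e-01  3.08253981e-03] 23.825
0.062 35368 [0.4958 0.5713 0.6466] [0.0131 0.0339 0.0618]
0.05 0 0 0
```

View pics/w4.png

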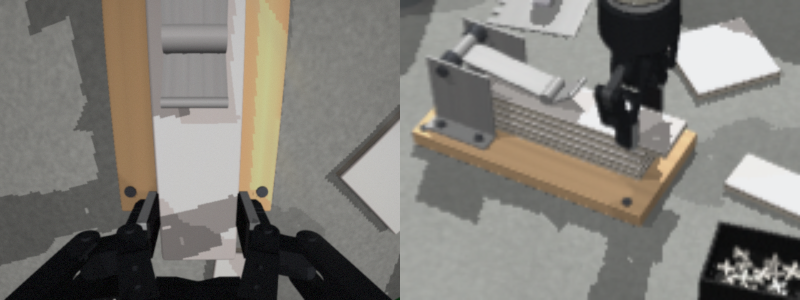

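The tile is under the arm, centred (n = 0.0375) and flat, with about 25 mm left. I'll lower 0.5 mm, since the trailing end is slightly lifted, and continue.

Emit:
{"method": "carry_out", "body": {
  "series": "0.003 -0.0005 -0.0003 0;0.003 -0.0005 -0.0002 0;0.003 -0.0005 0 0;0.003 -0.0005 0 0;0.003 -0.0005 0 0;0.002 -0.0003 0 0;0 0 0 0"
}}

```text
time: 24.7
tool_pos: [0.5488, -0.0503, 0.0332]
tcp_rot: [3.132, -0.25, 0.001]
wrist_force: [-1.1, -0.7, -3.1]
width: 0.559
grip_force: 72.3
```

Emit:
{"method": "carry_out", "body": {
  "series": "0.001 -0.0002 0 0;0.001 -0.0001 0 0;0 0 0 0"
}}

```text
time: 25.08
tool_pos: [0.5503, -0.0506, 0.0331]
tcp_rot: [3.132, -0.25, 0.0]
wrist_force: [-2.5, -0.1, -3.9]
width: 0.561
grip_force: 72.3
```

Emit:
{"method": "carry_out", "body": {
  "series": "0.001 -0.0002 0 0;0.001 -0.0001 0 0;0 0 0 0"
}}

```text
time: 25.45
tool_pos: [0.5525, -0.0509, 0.0331]
tcp_rot: [3.132, -0.25, 0.0]
wrist_force: [-0.9, 0.5, -3.2]
width: 0.56
grip_force: 72.3
```

Emit:
{"method": "carry_out", "body": {
  "series": "0.001 -0.0002 0 0;0 0 0 0"
}}

```text
time: 25.7
tool_pos: [0.5534, -0.051, 0.0331]
tcp_rot: [3.132, -0.25, 0.0]
wrist_force: [-1.7, -0.1, -2.8]
width: 0.562
grip_force: 72.3
```

Emit:
{"method": "carry_out", "body": {
  "series": "0.001 -0.0002 0 0;0 0 0 0"
}}

```text
time: 25.95
tool_pos: [0.5544, -0.0512, 0.0331]
tcp_rot: [-3.132, 0.25, -0.0]
wrist_force: [-1.6, 0.0, -3.6]
width: 0.558
grip_force: 72.3
```

Emit:
{"method": "carry_out", "body": {
  "series": "0.001 -0.0001 0 0;0 0 0 0"
}}

```text
time: 26.2
tool_pos: [0.5554, -0.0514, 0.0331]
tcp_rot: [3.132, -0.25, 0.0]
wrist_force: [-2.5, -0.1, -3.3]
width: 0.561
grip_force: 72.3
```

Emit:
{"method": "carry_out", "body": {
  "series": "0.001 -0.0002 0 0;0 0 0 0"
}}

```text
time: 26.45
tool_pos: [0.5564, -0.0515, 0.0331]
tcp_rot: [-3.132, 0.25, -0.0]
wrist_force: [-2.9, 0.9, -2.8]
width: 0.557
grip_force: 72.3
```

Emit:
{"method": "carry_out", "body": {
  "series": "0.001 -0.0002 0 0;0 0 0 0"
}}

```text
time: 26.7
tool_pos: [0.5574, -0.0517, 0.0331]
tcp_rot: [3.132, -0.25, 0.0]
wrist_force: [-1.6, 0.7, -3.6]
width: 0.556
grip_force: 72.3
```

Emit:
{"method": "carry_out", "body": {
  "series": "0.001 -0.0001 0 0;0 0 0 0"
}}

```text
time: 26.95
tool_pos: [0.5575, -0.0517, 0.0327]
tcp_rot: [-3.131, 0.251, 0.002]
wrist_force: [-4.0, 1.0, -2.3]
width: 0.556
grip_force: 72.3
```

Emit:
{"method": "carry_out", "body": {
  "series": "0.001 -0.0002 0 0;0 0 0 0"
}}

```text
time: 27.2
tool_pos: [0.5574, -0.0517, 0.0327]
tcp_rot: [-3.131, 0.25, 0.006]
wrist_force: [-7.6, 1.9, -0.4]
width: 0.556
grip_force: 72.6
```

The stop is felt at x = 0.5574, right where predicted, with the force rising to 7.6 N and no more motion. I'll relax slightly, then let go.

Emit:
{"method": "carry_out", "body": {
  "series": "-0.001 0.0002 0 0;0 0 0 0"
}}

```text
time: 27.45
tool_pos: [0.5575, -0.0517, 0.0328]
tcp_rot: [-3.131, 0.251, 0.002]
wrist_force: [-5.8, 0.6, -3.1]
width: 0.558
grip_force: 72.3
```

Emit:
{"method": "carry_out", "body": {
  "series": "0 0 0 0;0 0 0 0;0 0 0 0;0 0 0 0;0 0 0 0",
  "jaw": 0.55
}}

```text
time: 28.08
tool_pos: [0.5585, -0.0519, 0.0332]
tcp_rot: [3.132, -0.25, 0.001]
wrist_force: [0.0, 0.0, 0.0]
width: 0.775
grip_force: 0.0
```

```bash
python3 - <<'E'
from h import *
C=cam("wrist");P=cloud(C);s=bot.read_state();print(s["width"],s["wrist_force"],s["tool_pos"],s["time"])
n=np.array([.1582,.9874]);u=np.array([.9874,-.1582])
q=(P[...,2]>.06)&(P[...,2]<.078)&(C[0].min(2)>110)&(P[...,0]>.45)
X=P[q];ss=X[:,:2]@u;nn=X[:,:2]@n;print("s",np.percentile(ss,[.3,1]).round(4))
for a in np.arange(.53,.61,.015):
    m=abs(ss-a)<.004;print(a.round(3),np.percentile(nn[m],[.5,99.5]).round(4),np.median(X[m][:,2]).round(4))
E
```

```text
0.7718037136725835 [-0.52515011  0.1582881   0.42172552] [ 0.55840152 -0.0518492   0.03316667] 28.125
s [0.5195 0.5213]
0.53 [0.0119 0.0561] 0.0686
0.545 [0.0129 0.0546] 0.0687
0.56 [0.0133 0.0611] 0.0687
0.575 [0.0125 0.0613] 0.0687
0.59 [0.0126 0.0616] 0.0687
0.605 [0.0126 0.0617] 0.0687
```

It's released. The tile is flat (top at 68.7 mm all along) and square. I'll withdraw straight up.

Emit:
{"method": "carry_out", "body": {
  "series": "0 0 0.004 0;0 0 0.01 0;0 0 0.015 0;0 0 0.02 0;0 0 0.025 0;0 0 0.03 0;-0.01 0 0.03 0;-0.01 0 0.03 0;-0.01 0 0.03 0;0 0 0 0;0 0 0 0;0 0 0 0"
}}

```text
time: 29.62
tool_pos: [0.5275, -0.0517, 0.2257]
tcp_rot: [-3.131, 0.25, 0.004]
wrist_force: [-0.2, 0.4, -0.2]
width: 0.776
grip_force: 0.0
```

```bash
python3 - <<'E'
from pile import *
C=cam("wrist");s=bot.read_state();print(s["wrist_force"],s["tool_pos"],s["time"])
P=cloud(C);im=C[0];n=np.array([.1582,.9874]);u=np.array([.9874,-.1582])
q=((P[...,2]>.064)&(P[...,2]<.073)&(im.min(2)>110)&(P[...,0]>.5)&(P[...,0]<.63)).astype(np.uint8)
k,l,st,_=cv2.connectedComponentsWithStats(q);i=1+st[1:,4].argmax();v,w=np.where(l==i);X=world(np.c_[w,v],C,.0685)[:,:2];ss=X@u;nn=X@n;print("s end",np.percentile(ss,[.2,1]).round(4))
for a in np.arange(.53,.61,.015):
    m=abs(ss-a)<.003;print(a.round(3),nn[m].min().round(4),nn[m].max().round(4))
S=cam("side");cv2.imwrite("pics/w5.png",np.hstack([cv2.resize(im,(400,300)),cv2.resize(S[0][165:285,215:375],(400,300))]))
E
```

```text
[-0.34488758  0.29525995  0.47811272] [ 0.5275499  -0.05168983  0.22560308] 29.675
s end [0.5197 0.5206]
0.53 0.0122 0.0614
0.545 0.0125 0.0611
0.56 0.012 0.0615
0.575 0.0122 0.0619
0.59 0.0124 0.0615
0.605 0.0127 0.062
```

View pics/w5.png

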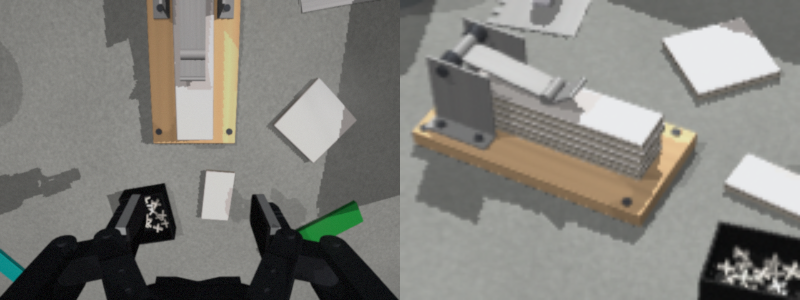

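The views show the tile flush with the pile's end, square (n from 0.0122 to 0.0618 along its length) and clamped by the arm. The other things are where they were. I'll hand the job in.

```bash
python3 -c "
from workcell import bot
print(bot.finish_job())"
```

```text
the job is handed in; nothing more can be done
None
```

The tile is on top of the pile, glazed side up, flat and square against the end stop with the arm clamping it; I let go, backed the robot clear and handed the job in at about 30 s.

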